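# Clamp the mended trivet

## Task

The ceramic trivet has broken in two and its glued halves lie between the jaws of the one-hand bar clamp on the counter. Pump the clamp's trigger, squeezing it fully in towards the handle and letting it spring back each time, until the jaws have drawn the break shut and grip the trivet snugly; squeeze lightly, because too hard a squeeze will crush the ceramic. Finish still squeezing the trigger so that the clamp keeps its grip, and leave the other kitchen things where they stand.

Things in the scene. Friction and masses are not known exactly. Their poses are not given: they have to be found in the camera images.
- clamp: one-hand bar clamp, blue casing, lying loose on its side on the counter (all of it 0 to 32 mm high, 0.75 kg). This is the casing with handle and moving jaw. Origin on the counter under the bar's middle line, level with the moving jaw's pad face. y runs along the bar from moving to fixed jaw, x from the bar towards the jaw tips, z up. It slides on the counter to suit the fingers as it is squeezed
- grip (a point): place to squeeze handle and trigger together, across the clamp's y: midway between their outer faces with the trigger released, 22 mm above the counter, at x -62, y -40 mm of the clamp. Here they measure 60 mm over all released, 32 mm with the trigger at its stop. Free for fingers from x -53 to -85 mm of the clamp; the casing begins at x -22, the blue root of the handle ends at x -54
- handle (a point): middle of the outer (-y) face of the black handle, 16 mm above the counter, at x -80, y -70 mm of the clamp. Handle 16 mm wide in y, 30 mm high, straight along x from -52 to -117 mm, part of the casing. The small orange tab near the casing is the release, not needed
- trigger_pad (a point): point on the outer (+y) face of the orange trigger lever, 62 mm to the handle side of the bar, 16 mm above the counter. Lever 11 mm wide, 26 mm high (3 to 29 mm above the counter), its orange part 50 mm long, beside the handle; it turns about a pin 92 mm from here, beyond the bar
- trigger (a joint): swing of the trigger lever: 0 = released (a spring returns it), 0.30 rad = at its stop by the handle; grows as it is squeezed to the handle, 28 mm at the grip, against 3 to 5 N. A full squeeze draws the bar in by about 10 mm (2 teeth); a pawl keeps it when the trigger is let go. Against the work it stops part-way: squeezed with 20 N the jaws press with 15 to 25 N, with 40 N 40 to 50 N, with 60 N they crush
- bar (a joint): how far the toothed bar with the fixed jaw is drawn in, m: 0 = widest, 147 mm between the pads; the opening is 147 mm less this value; at most 0.064. The halves together are 110 mm wide. It ratchets one way; after a release under load it may slip back by up to one 5 mm tooth
- pad (a joint): compression of the moving jaw's soft rubber pad, m: 0 = untouched, 0.004 = squashed flat. It yields 1 mm for each 10 N of clamping force; a snug hold is over 10 N, the ceramic is crushed above 60 N
- moving_jaw (a point): centre of the moving jaw's pad face (pad uncompressed), 16 mm above the counter; the pad is 30 mm wide and 22 mm high and faces the clamp's +y
- fixed_jaw (a point): centre of the fixed jaw's pad face on the end of the bar, 16 mm above the counter, facing -y of the clamp; it moves with the bar
- half_right: half of the broken trivet, next to the moving jaw: terracotta slab with white and blue glaze, 110 mm (x) by 55 mm (y) by 16 mm, about 0.2 kg, loose on the counter. Origin under its middle; x runs along the break, the break is its +y side
- half_left: the other half, same size, next to the fixed jaw; its break is its -y side. With the break shut the two origins are 55 mm apart in y and 0 in x. At first the break gapes 4 to 11 mm
- jar: glass storage jar with clip-on lid, 84 mm diameter, 114 mm high, loose; origin under its middle; to be left alone
- cooker: empty steel pressure cooker without lid, 226 mm over the rim, 128 mm high, long black handle, loose, 1.6 kg; origin under its middle; to be left alone
- spatula: wooden spatula 290 mm long lying on the counter, loose; to be left alone
- pot_lid: aluminium pot lid of 200 mm diameter standing upright in a wooden rack, fixed; 214 mm high; origin under its middle
Things that resemble listed ones, but are neither listed nor needed, are in the scene too. What is shaped like the half_right but purple or turquoise is not meant.

How it is judged (in metres and radians):
On the way, in this order (a step that is already met when the one before it is completed fails the run):
1. the trigger has been squeezed to its stop (value of joint trigger above 0.25 rad), for 0.05 s.
2. the trigger has been let go and has sprung back (value of joint trigger below 0.06 rad), for 0.05 s.
3. the trigger has been squeezed to its stop a second time (value of joint trigger above 0.25 rad), for 0.05 s.
4. the trigger has again been let go and has sprung back (value of joint trigger below 0.06 rad), for 0.05 s.
5. the jaws have drawn the break shut and press on both halves (contact force between clamp and half_right between 10 and 60 N and contact force between clamp and half_left between 10 and 60 N and contact force between half_left and half_right above 7 N and y of half_left in the frame of half_right between 0.053 and 0.057 m and x of half_left in the frame of half_right between -0.005 and 0.005 m and angle between the y axis of half_left and the y axis of half_right, either way round below 0.03 rad), for 0.1 s.
At the end, for the whole second after the job is handed in: fingers still squeeze the clamp (over 6 N), trigger over 0.03 rad in; each jaw presses its half with 10 to 60 N, the halves each other with over 7 N; break shut (origins 53 to 57 mm apart across, under 5 mm shift along it, parallel within 0.03 rad); clamp and halves lie flat, at rest (all of step 5 and value of joint trigger above 0.03 rad and contact force between the fingers and clamp above 6 N and angle between clamp's own z axis and vertical below 0.12 rad and angle between each of half_left, half_right's own z axis and vertical below 0.08 rad and height (world z) of each of half_left, half_right below 0.008 m and linear speed of each of half_left, half_right below 0.02 m/s); the arm keeps its last pose, push and grip.
It fails at once if a jaw presses a half with more than 60 N: the ceramic is crushed (contact force between clamp and half_right above 60 N or contact force between clamp and half_left above 60 N).
It fails at once if the jar, the cooker or the spatula is moved more than 25 mm (distance of any of jar, cooker, spatula from where it was at the start of the episode above 0.025 m).
It fails at once if the pot lid in its rack is struck (contact force between the arm and pot_lid above 10 N).
It also fails if it takes over 45 s, if anything falls off the work surface, if the arm or the gripper's body presses on something with over 40 N, if the wrist force passes 120 N, or if a joint passes its speed limit or range.

## Robot

A 6-joint arm with a two-finger parallel gripper is mounted at the origin on the work surface. World frame = base frame: x ahead of the robot, y to its left, z up, the work surface at z = 0. Lengths are in mm, angles in rad, forces in N, time in s.
With the tool pointing down it reaches from about 375 to 925 mm from the base axis. Payload 5.7 kg.
Tool frame: the origin (TCP) lies between the finger pads; the fingertips stand ctrl.tip_extent ahead of it and the grasp point (between the pads) lies 11 mm behind it (ctrl.tip_extent is the distance from the TCP to the fingertips, in mm); z points along the fingers, y is the direction in which the jaws open and shut (so a half turn about z gives the same grasp; the last joint's range is limited). The gripper opens to 85 mm and grips with 20 to 120 N. Pads are 22 mm wide; open, the fingers measure 114 mm over their backs; the gripper's body (76 mm by 85 mm) begins 54 mm behind the grasp point. The pads swing forward as they close: fully open they stand 13 mm farther back than shut.
Start: joints at [1.06, 0.359, 1.51, -0, 1.272, -0.115], TCP at [231.318, 553.585, 239.267] pointing down, gripper open.
Joint ranges: [-2.97, 2.97], [-1.01, 2.36], [0.21, 2.38], [-0.96, 4.11], [0.2, 2.71], [-2.98, 2.98]. Speed limits (rad/s): [2.39, 2.39, 3.14, 3.14, 3.14, 3.14].

## Interface

Orientations are given as a unit quaternion [w, x, y, z].
In Python, from workcell import ctrl, grab_frame, calibration, look_for gives the robot as it stands.
- The arm moves only by the tool step_arm, never from a script. Its argument "plan" is a list that holds one entry, the list of rows, each a list of 7 numbers: the opening, from 0 (shut) to 1 (fully open), then the shift along the tool's x, y, z in mm, then the turn, a rotation vector about the tool's x, y, z in rad. A call has exactly 10 rows; each row shifts and turns the commanded pose from where the row before left it, along the tool's axes as they then stand; what a row does not reach is not made up. A row lasts 1/12 s, in which the tool goes at most 41.7 mm and 7.16 degrees, less where a joint would pass 70% of its speed; a pose out of reach is approached as far as the arm can. A call with a gripper value outside its range is refused whole. The fingers move at their own pace and stop on an object; "grip_force" is the grip in N (left out, the last holds). Time passes only in rows, so rows that do not move let the fingers close, or fill a call up. It gives the time, the measured TCP pose, the force and the opening at its end, in the units of the state.
- ctrl.get_state(): the state, without advancing time (a new reading comes with each control period).
- grab_frame(name): name is "side" or "top"; returns the picture (400x640x3 uint8, red, green, blue); there is no depth.
- calibration(name): a dict with "fx", "fy", "cx", "cy" (pixels), "R" (3x3) and "t" (3): a world point X has camera coordinates R X + t. Camera axes: x right, y down, z forward; pixel columns grow to the right and rows downward; lengths in mm; the calibration is good to about 2 mm. A picture is of the moment at which its call begins. calibration takes no time and is no camera call.
- ctrl.finish_job(): hands the job in, once; it reports no verdict.
Trained networks look in the newest picture that a camera, given by its name, has taken for a name from the list of things; names that differ only in an ending like _2 or _b are one class to them, and where a whole thing is asked for, a point or a joint stands for the part that bears it (a point fixed in the world has none). Each returns a list of dicts, best first, with "confidence" (0 to 1); they miss things now and then, are a little off and sometimes report something else, mostly with a low value. They report only what shows in the picture. A call takes as long as a camera call. They do not tell look-alikes from the thing itself.
- look_for(camera, target): "bbox" ([left, top, width, height] in pixels, round what is visible of it).
The state is a dict: "t": time; "joint_pos": joint angles; "joint_velocities": joint speeds; "joint_efforts": joint torques, N m; "ee_pos": TCP position; "eef_rot": TCP orientation; "force": force on the tool from outside, world axes, zero at the start; "wrist_torque": the same for the moment, N m; "finger_gap": opening from 0.0 (shut) to 1.0 (fully open).
Only numpy, scipy, OpenCV 4.12 (cv2) and the standard library are available. Lean on these libraries where they do the work, as an engineer would, in place of code of your own. Each camera call takes 0.05 s, during which the arm holds its last target.

## Working session

There is one attempt and no reset: what is moved stays moved. The work goes in short steps, Python scripts to look and compute and a tool call to move; the robot and the scene stay as the last step left them, time stands still between calls to the robot, and variables do not carry over. Pictures are saved under pics/ and viewed, and the job is handed in when it is done.

Besides the shell and the picture viewer there is one more tool, called after ">>>" by a JSON object that holds its "api" and its "payload". step_arm: Moves the arm, as the interface text tells. Its arguments: {"type":"object","properties":{"plan":{"type":"array","items":{"type":"array","items":{"type":"array","items":{"type":"number"}}}},"grip_force":{"type":"number"}},"required":["plan"]}

```bash
mkdir -p pics; ls; python3 - <<'E'
from workcell import ctrl, grab_frame, calibration, look_for
import cv2
for c in("side","top"):
    im=grab_frame(c); cv2.imwrite(f"pics/{c}0.png",im[:,:,::-1])
    k=calibration(c); print(c,k)
    for n in ["clamp","handle","trigger_pad","half_right","half_left","moving_jaw","fixed_jaw","jar","cooker"]:
        print(n,[(r['bbox'],round(r['confidence'],2)) for r in look_for(c,n)][:3])
print(ctrl.get_state(), ctrl.tip_extent)
E
```

```text
pics
side {'fx': 482.6912982019353, 'fy': 482.6912982019353, 'cx': 318.39011053436684, 'cy': 199.95677852802928, 'R': array([[ 0.97225857, -0.2332828 ,  0.01709985],
       [-0.15108922, -0.68214083, -0.71544108],
       [ 0.17856461,  0.69301012, -0.69846378]]), 't': array([-545.08927113,  123.2011174 , 1232.56831478])}
clamp [([275.0, 178.5, 63.6, 88.7], 0.79)]
handle [([277.4, 175.4, 64.8, 90.3], 0.71)]
trigger_pad [([279.2, 237.7, 25.0, 9.8], 0.46)]
half_right [([364.1, 234.5, 35.8, 37.5], 0.83), ([302.1, 205.4, 43.4, 24.0], 0.63), ([217.5, 208.1, 43.4, 28.5], 0.62)]
half_left [([291.5, 189.6, 44.6, 24.8], 0.57)]
moving_jaw [([273.7, 175.2, 68.2, 91.2], 0.67)]
fixed_jaw [([280.4, 177.2, 48.6, 81.7], 0.57)]
jar [([255.7, 106.9, 30.5, 43.1], 0.57)]
cooker [([313.6, 301.8, 120.1, 98.2], 0.64)]
top {'fx': 379.1779236287542, 'fy': 379.1779236287542, 'cx': 313.8014539103387, 'cy': 199.6777805973125, 'R': array([[-0.0059997 , -0.99983836,  0.0169484 ],
       [-0.99756479,  0.00480659, -0.06958012],
       [ 0.06948741, -0.01732459, -0.99743238]]), 't': array([  -3.71490516,  573.098880
[... 632 characters left out ...]
: array([ 1.05989969e+00,  3.58782987e-01,  1.51040789e+00, -5.41158501e-05,
        1.27248865e+00, -1.15111217e-01]), 'joint_velocities': array([ 8.41351988e-05,  1.08642212e-03, -5.65757896e-04, -2.37267530e-04,
        6.54716728e-04,  4.86282175e-04]), 'joint_efforts': array([-1.63851719e-04, -5.27590978e+01, -2.79054558e+01, -4.24267218e-04,
        1.80889045e-03, -8.68181985e-06]), 'ee_pos': array([231.33482238, 553.57538393, 239.27390704]), 'eef_rot': array([ 1.12318817e-05,  1.96595808e-01,  9.80484618e-01, -4.92871989e-05]), 'force': array([-0.32526901,  0.25301352, -0.55789301]), 'wrist_torque': array([ 0.06594918, -0.05217085, -0.01792913]), 'finger_gap': 0.9973966213193068} 8.0
```

```bash
python3 - <<'E'
import cv2
a=cv2.imread("pics/top0.png")[150:290,240:440]; cv2.imwrite("pics/t1.png",cv2.resize(a,None,fx=4,fy=4,interpolation=cv2.INTER_CUBIC))
a=cv2.imread("pics/side0.png")[160:300,200:400]; cv2.imwrite("pics/s1.png",cv2.resize(a,None,fx=4,fy=4,interpolation=cv2.INTER_CUBIC))
E
```

```text
(no output)
```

View pics/top0.png

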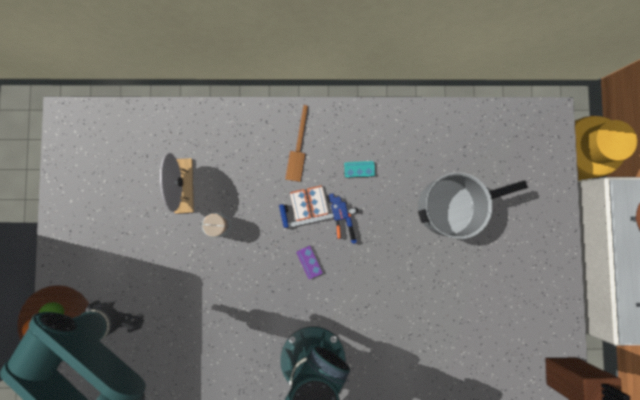

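View pics/side0.png

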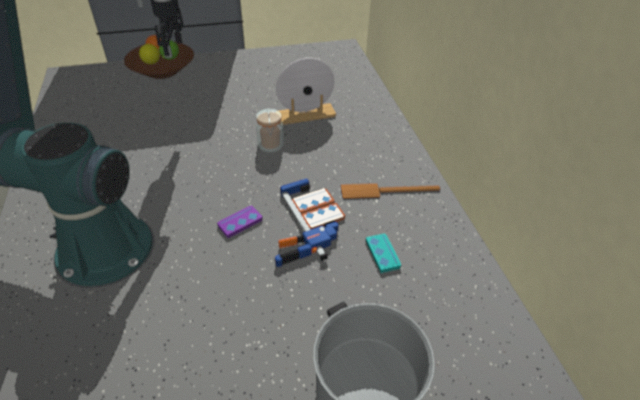

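```bash
sleep 1
```

```text
(no output)
```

View pics/t1.png

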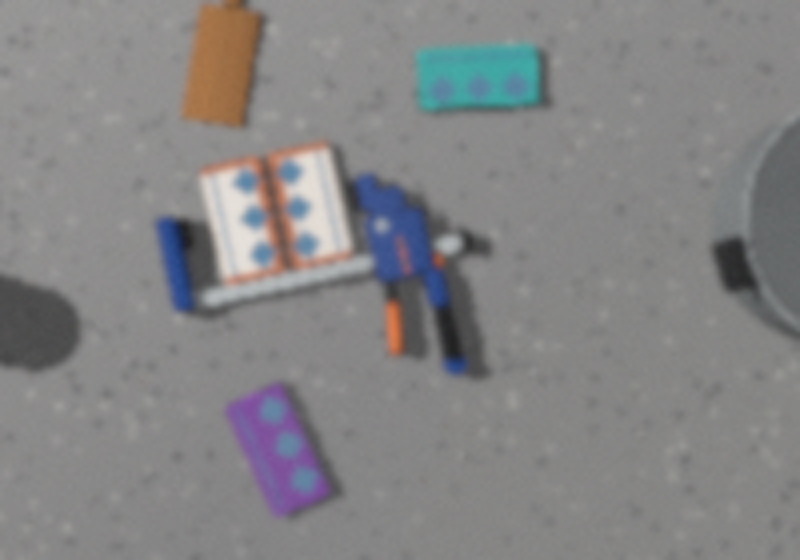

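View pics/s1.png

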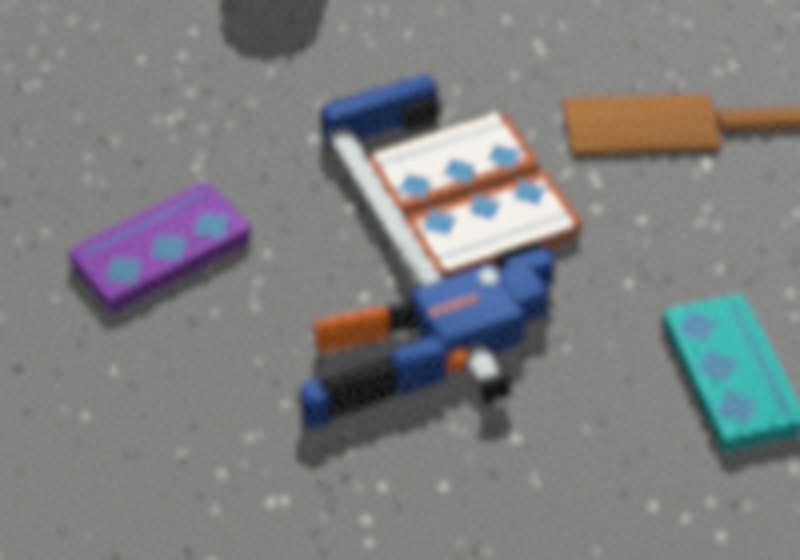

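```bash
cat > h.py <<'E'
import numpy as np
from scipy.optimize import least_squares
from workcell import ctrl, grab_frame, calibration, look_for
def proj(c,X):
    k=calibration(c);p=np.atleast_2d(X)@k['R'].T+k['t'];return np.c_[k['fx']*p[:,0]/p[:,2]+k['cx'],k['fy']*p[:,1]/p[:,2]+k['cy']]
def back(c,uv,z):
    k=calibration(c);d=k['R'].T@np.array([(uv[0]-k['cx'])/k['fx'],(uv[1]-k['cy'])/k['fy'],1]);o=-k['R'].T@k['t'];return o+d*(z-o[2])/d[2]
def cl(p,q):
    q=np.atleast_2d(q);c,s=np.cos(p[2]),np.sin(p[2]);return np.c_[p[0]+c*q[:,0]-s*q[:,1],p[1]+s*q[:,0]+c*q[:,1],q[:,2]]
E
python3 - <<'E'
from h import *
T=lambda x,y:(240+x/4,150+y/4); S=lambda x,y:(200+x/4,160+y/4)
L=[("top",T(455,368),(-117,-62,28)),("top",T(444,302),(-52,-62,30)),
("side",S(313,386),(-117,-62,30)),("top",T(182,310),None)]
for n,c,p,z in [("tip","top",T(455,368),30),("tip","side",S(312,385),30),("bar1","top",T(208,298),16),("bar2","top",T(370,265),16),("bar1","side",S(343,140),20),("bar2","side",S(428,275),20),
 ("trigtip","top",T(397,354),28),("trigtip","side",S(316,322),28),("trigroot","top",T(392,300),28),("hroot","top",T(434,280),30),("fj tip","top",T(165,218),30),("fj root","top",T(182,308),30)]:
    print(n,c,back(c,p,z).round(0))
E
```

```text
tip top [ 419. -150.   30.]
tip side [ 423. -147.   30.]
bar1 top [483.  73.  16.]
bar2 top [512. -75.  16.]
bar1 side [484.  73.  20.]
bar2 side [514. -65.  20.]
trigtip top [432. -98.  28.]
trigtip side [434. -96.  28.]
trigroot top [480. -94.  28.]
hroot top [ 498. -132.   30.]
fj tip top [555. 111.  30.]
fj root top [474.  96.  30.]
```

```bash
cat > ov.py <<'E'
from h import *
import cv2,sys
def ov(p,tag,uw=None):
    for c,(r0,c0) in (("top",(150,240)),("side",(160,200))):
        a=cv2.imread(f"pics/{c}{tag}.png")[r0:r0+140,c0:c0+200]; a=cv2.resize(a,None,fx=4,fy=4,interpolation=cv2.INTER_CUBIC)
        def pl(q,col,closed=True):
            uv=((proj(c,cl(p,q))-[c0,r0]+0.5)*4).astype(np.int32); cv2.polylines(a,[uv],closed,col,1)
        pl([(0,-40,16),(0,147,16)],(0,255,255))
        pl([(-52,-54,30),(-117,-54,30),(-117,-70,30),(-52,-70,30)],(0,255,0))
        pl([(-62,-10,28),(-62,-70,28)],(0,0,255))
        pl([(-85,-10,28),(-85,-70,28)],(255,0,255))
        pl([(30,0,16),(60,0,16)],(255,255,0))
        pl([(30,147,16),(60,147,16)],(255,255,0))
        cv2.imwrite(f"pics/ov_{c}{tag}_{uw}.png",a)
E
python3 -c "
from ov import *
ov((511,-65.5,0.2),'0','a')"
sleep 1
python3 -c "
import cv2;print(cv2.imread('pics/ov_top0_a.png').shape)"
```

```text
(560, 800, 3)
```

View pics/ov_top0_a.png

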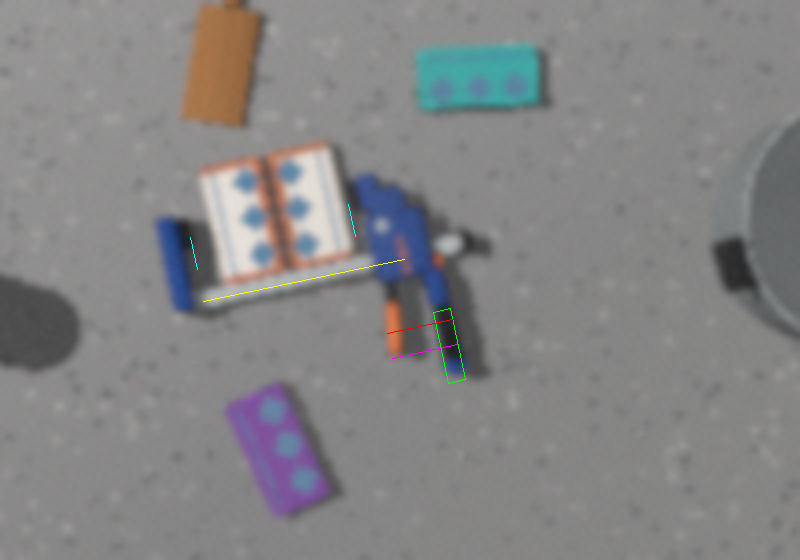

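View pics/ov_side0_a.png

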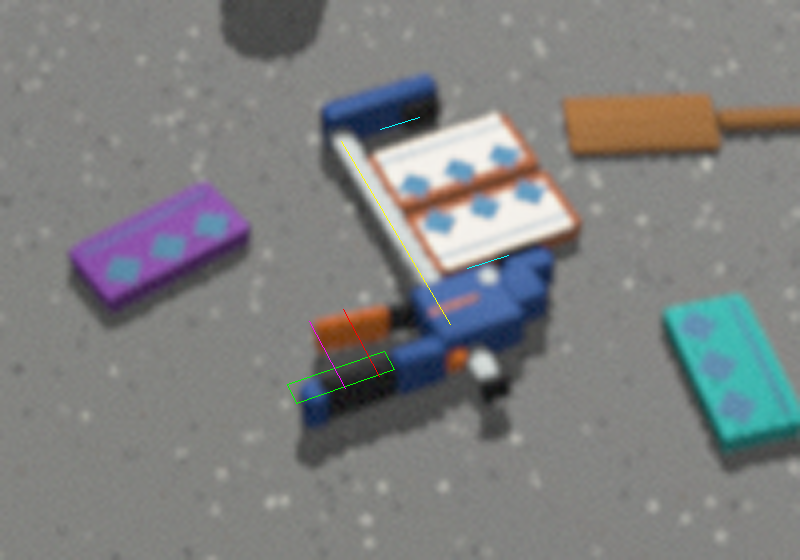

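```bash
python3 -c "
from ov import *
ov((516,-68.5,0.2),'0','b')"
python3 -c "
import cv2,numpy as np
a=cv2.imread('pics/ov_top0_b.png')[160:400,100:500];b=cv2.imread('pics/ov_side0_b.png')[60:460,200:600]
a=cv2.resize(a,(400,240));cv2.imwrite('pics/m_b.png',np.hstack([np.vstack([a,np.zeros((160,400,3),np.uint8)]),b]))"
```

```text
(no output)
```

View pics/m_b.png

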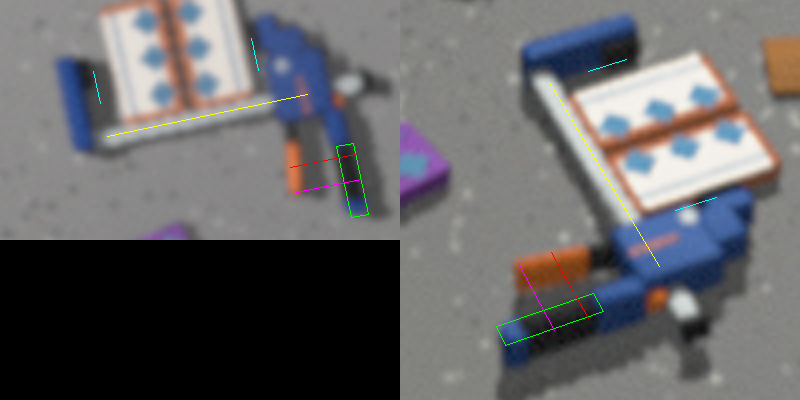

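>>> {"api": "step_arm", "payload": {"plan": [[[1,-31,-25,0,0,0,0],[1,-31,-25,0,0,0,0],[1,-31,-25,0,0,0,0],[1,-31,-25,0,0,0,0],[1,-31,-25,0,0,0,0],[1,-31,-25,0,0,0,0],[1,-31,-25,0,0,0,0],[1,-31,-25,0,0,0,0],[1,-31,-25,0,0,0,0],[1,-31,-25,0,0,0,0]]], "grip_force": 22}}

```text
t: 1.83
ee_pos: [421.6, 201.7, 239.6]
eef_rot: [0.0, 0.197, 0.98, 0.0]
force: [0.3, -0.2, -0.1]
finger_gap: 1.0
```

```bash
cat >> h.py <<'E'
from scipy.spatial.transform import Rotation as Ro
def tool():
    s=ctrl.get_state();q=s['eef_rot'];return s,Ro.from_quat([q[1],q[2],q[3],q[0]])
def to(target):
    s,R=tool();print('t',s['t'],'pos',s['ee_pos'].round(1),'gap',round(s['finger_gap'],3),'F',s['force'].round(1),'j',s['joint_pos'].round(2))
    y=R.apply([0,1,0]);print('tool shift',R.inv().apply(np.array(target)-s['ee_pos']).round(1),'ydir',np.arctan2(y[1],y[0]).round(3), 'z',R.apply([0,0,1]).round(3))
E
python3 -c "
from h import *
to([458,-120,100])"
```

```text
t 1.8333 pos [421.6 201.7 239.6] gap 1.0 F [ 0.3 -0.2 -0.1] j [ 0.3   0.17  1.78 -0.    1.19 -0.88]
tool shift [-157.5 -282.8  139.5] ydir 1.175 z [ 0.001  0.    -1.   ]
```

>>> {"api": "step_arm", "payload": {"plan": [[[1,-16,-28,10,0,0,0],[1,-16,-28,10,0,0,0],[1,-16,-28,10,0,0,0],[1,-16,-28,10,0,0,0],[1,-16,-28,10,0,0,0],[1,-16,-28,10,0,0,0],[1,-16,-28,10,0,0,0],[1,-16,-28,10,0,0,0],[1,-16,-28,10,0,0,0],[1,-16,-28,10,0,0,0]]]}}

```text
t: 2.67
ee_pos: [460.8, -118.4, 139.1]
eef_rot: [0.0, 0.197, 0.98, -0.0]
force: [1.2, 0.5, 0.3]
finger_gap: 0.999
```

>>> {"api": "step_arm", "payload": {"plan": [[[1,0,0,0,0,0,-0.1],[1,0,0,0,0,0,-0.1],[1,0,0,0,0,0,-0.1],[1,0,0,0,0,0,-0.1],[1,0,0,0,0,0,-0.1],[1,0,0,0,0,0,-0.1],[1,0,0,10,0,0,0],[1,0,0,10,0,0,0],[1,0,0,10,0,0,0],[1,0,0,0,0,0,0]]]}}

```text
t: 3.5
ee_pos: [459.7, -116.3, 108.1]
eef_rot: [-0.001, -0.102, 0.995, 0.001]
force: [0.1, 0.2, -0.4]
finger_gap: 1.003
```

```bash
python3 -c "
from h import *
import cv2
to([458,-120,11])
for c in('top','side'): cv2.imwrite(f'pics/{c}2.png',grab_frame(c)[:,:,::-1])
p=(516,-68.5,0.2)
a=cv2.resize(cv2.imread('pics/top2.png')[170:270,260:400],None,fx=2.8,fy=2.8);b=cv2.resize(cv2.imread('pics/side2.png')[150:290,240:380],None,fx=2.8,fy=2.8)
m=np.zeros((400,800,3),np.uint8);m[:a.shape[0],:a.shape[1]]=a;m[:392,400:792]=b;cv2.imwrite('pics/m2.png',m)
"
```

```text
t 3.5 pos [ 459.7 -116.3  108.1] gap 1.003 F [ 0.1  0.2 -0.4] j [-0.39  0.36  1.92 -0.    0.87 -2.17]
tool shift [ 2.2 -3.4 97.1] ydir 1.775 z [-0.002  0.001 -1.   ]
```

View pics/m2.png

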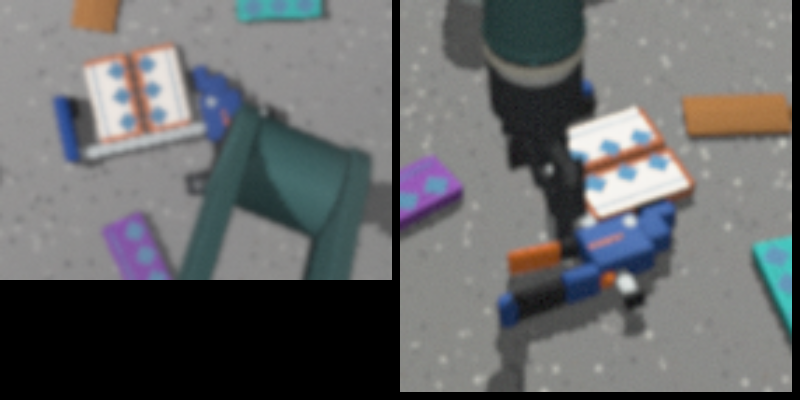

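>>> {"api": "step_arm", "payload": {"plan": [[[1,1,-1,7,0,0,0],[1,1,-1,7,0,0,0],[1,0,0,7,0,0,0],[1,0,0,7,0,0,0],[1,0,0,7,0,0,0],[1,0,0,7,0,0,0],[1,0,0,7,0,0,0],[1,0,0,6,0,0,0],[1,0,0,5,0,0,0],[1,0,0,0,0,0,0]]]}}

```text
t: 4.43
ee_pos: [458.4, -118.8, 48.2]
eef_rot: [-0.001, -0.102, 0.995, 0.0]
force: [0.1, -0.3, -0.1]
finger_gap: 0.997
```

```bash
python3 -c "
from h import *
import cv2
to([458,-119,11])
for c in('side',): cv2.imwrite(f'pics/{c}3.png',grab_frame(c)[:,:,::-1])
s,R=tool()
a=cv2.imread('pics/side3.png')[190:290,240:380];a=cv2.resize(a,None,fx=5,fy=5,interpolation=2)
cv2.imwrite('pics/m3.png',a)
"
```

```text
t 4.4333 pos [ 458.4 -118.8   48.2] gap 0.997 F [ 0.1 -0.3 -0.1] j [-0.4   0.46  1.97 -0.    0.71 -2.17]
tool shift [ 0.4 -0.2 37.2] ydir 1.775 z [-0.002  0.001 -1.   ]
```

View pics/m3.png

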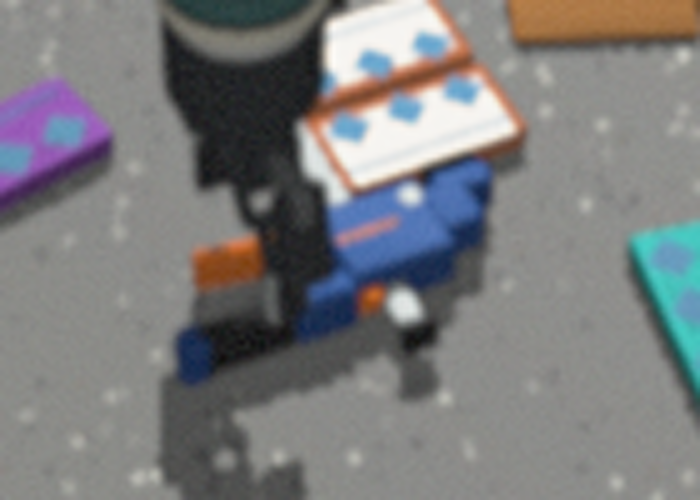

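>>> {"api": "step_arm", "payload": {"plan": [[[1,3,0,4,0,0,0],[1,0,0,5,0,0,0],[1,0,0,5,0,0,0],[1,0,0,5,0,0,0],[1,0,0,5,0,0,0],[1,0,0,5,0,0,0],[1,0,0,4,0,0,0],[1,0,0,3,0,0,0],[1,0,0,0,0,0,0],[1,0,0,0,0,0,0]]]}}

```text
t: 5.32
ee_pos: [456.0, -119.6, 13.1]
eef_rot: [-0.0, -0.102, 0.995, 0.0]
force: [0.3, -0.4, 1.2]
finger_gap: 0.997
```

```bash
python3 -c "
from h import *
import cv2
to([458,-119,11])
for c in('side',): cv2.imwrite(f'pics/{c}4.png',grab_frame(c)[:,:,::-1])
a=cv2.imread('pics/side4.png')[190:290,240:380];a=cv2.resize(a,None,fx=5,fy=5,interpolation=2)
cv2.imwrite('pics/m4.png',a)
"
```

```text
t 5.3167 pos [ 456.  -119.6   13.1] gap 0.997 F [ 0.3 -0.4  1.2] j [-0.4   0.52  2.   -0.    0.62 -2.18]
tool shift [-2.1  0.1  2.1] ydir 1.775 z [-0.  0. -1.]
```

View pics/m4.png

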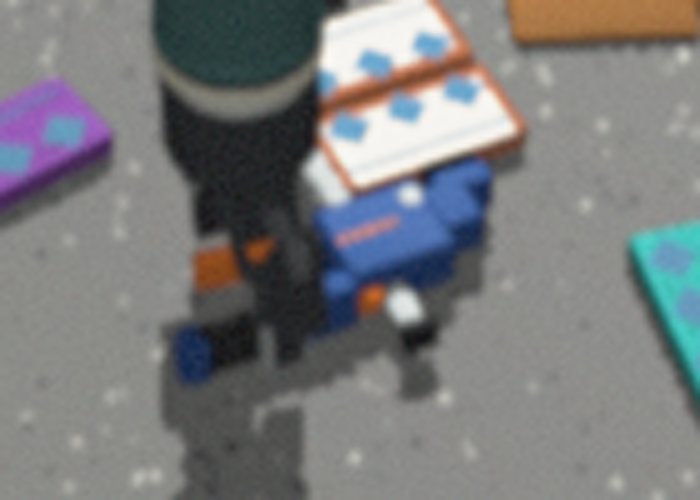

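>>> {"api": "step_arm", "payload": {"plan": [[[1,1,0,1,0,0,0],[1,1,0,1,0,0,0],[0.7,0,0,0,0,0,0],[0.5,0,-4,0,0,0,0],[0.4,0,-4,0,0,0,0],[0.3,0,-4,0,0,0,0],[0.2,0,-2,0,0,0,0],[0.2,0,0,0,0,0,0],[0.2,0,0,0,0,0,0],[0.2,0,0,0,0,0,0]]], "grip_force": 22}}

```text
t: 6.2
ee_pos: [458.1, -135.1, 12.3]
eef_rot: [0.001, -0.102, 0.995, -0.001]
force: [-2.4, -2.0, 11.4]
finger_gap: 0.359
```

```bash
python3 -c "
from h import *
import cv2
to([458,-119,11])
for c in('side','top'): cv2.imwrite(f'pics/{c}5.png',grab_frame(c)[:,:,::-1])
a=cv2.imread('pics/side5.png')[190:290,240:380];a=cv2.resize(a,None,fx=4,fy=4,interpolation=2)
cv2.imwrite('pics/m5.png',a)
"
```

```text
t 6.2 pos [ 458.1 -135.1   12.3] gap 0.359 F [-2.4 -2.  11.4] j [-0.43  0.53  1.99 -0.    0.62 -2.21]
tool shift [-3.2 15.8  1.3] ydir 1.776 z [ 0.002 -0.002 -1.   ]
```

View pics/m5.png

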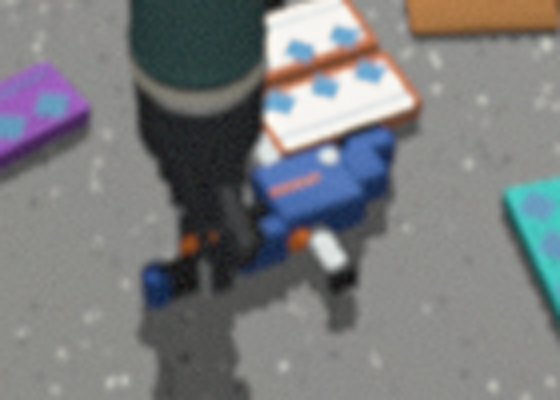

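>>> {"api": "step_arm", "payload": {"plan": [[[0.5,0,3,-1,0,0,0],[0.7,0,4,0,0,0,0],[0.9,0,4,0,0,0,0],[1,0,3,0,0,0,0],[1,0,0,0,0,0,0],[1,0,0,0,0,0,0],[1,0,0,0,0,0,0],[1,0,0,0,0,0,0],[1,0,0,0,0,0,0],[1,0,0,0,0,0,0]]]}}

```text
t: 7.13
ee_pos: [454.3, -120.2, 12.3]
eef_rot: [0.0, -0.102, 0.995, -0.0]
force: [0.2, 0.1, 0.2]
finger_gap: 1.002
```

```bash
cat > pic.py <<'E'
from h import *
import cv2,sys
n=sys.argv[1]
to([458,-119,11])
for c in('side','top'): cv2.imwrite(f'pics/{c}{n}.png',grab_frame(c)[:,:,::-1])
a=cv2.resize(cv2.imread(f'pics/side{n}.png')[165:275,250:360],(440,440),interpolation=2)
b=cv2.resize(cv2.imread(f'pics/top{n}.png')[180:250,270:360],(360,280),interpolation=2)
m=np.zeros((440,800,3),np.uint8);m[:,:440]=a;m[:280,440:]=b
cv2.imwrite(f'pics/m{n}.png',m)
E
python3 pic.py 6
```

```text
t 7.1333 pos [ 454.3 -120.2   12.3] gap 1.002 F [0.2 0.1 0.2] j [-0.41  0.52  2.   -0.    0.62 -2.18]
tool shift [-3.9  0.4  1.3] ydir 1.775 z [ 0. -0. -1.]
```

View pics/m6.png

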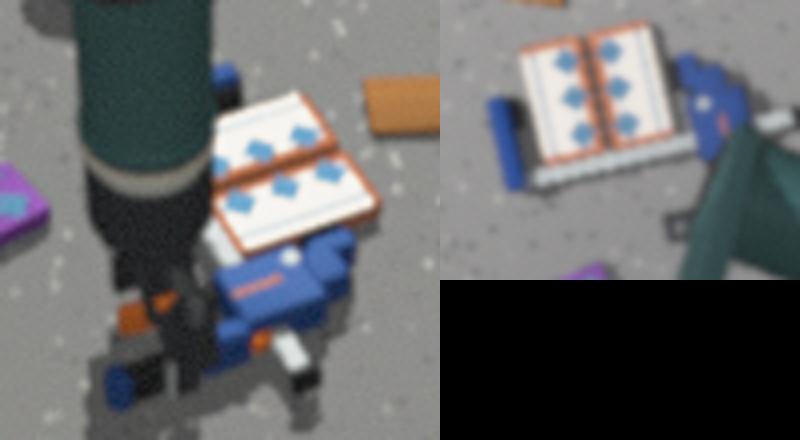

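>>> {"api": "step_arm", "payload": {"plan": [[[0.8,0,0,0,0,0,0],[0.6,0,-4,0,0,0,0],[0.4,0,-4,0,0,0,0],[0.3,0,-4,0,0,0,0],[0.2,0,-2,0,0,0,0],[0.2,0,0,0,0,0,0],[0.2,0,0,0,0,0,0],[0.2,0,0,0,0,0,0],[0.2,0,0,0,0,0,0],[0.2,0,0,0,0,0,0]]], "grip_force": 22}}

```text
t: 8.07
ee_pos: [458.7, -135.6, 13.5]
eef_rot: [0.001, -0.103, 0.995, -0.002]
force: [-2.6, -3.5, 13.2]
finger_gap: 0.366
```

>>> {"api": "step_arm", "payload": {"plan": [[[0.5,0,3,0,0,0,0],[0.7,0,4,0,0,0,0],[0.9,0,4,0,0,0,0],[1,0,3,0,0,0,0],[1,0,0,0,0,0,0],[1,0,0,0,0,0,0],[1,0,0,0,0,0,0],[1,0,0,0,0,0,0],[1,0,0,0,0,0,0],[1,0,0,0,0,0,0]]]}}

```text
t: 8.9
ee_pos: [454.3, -120.2, 12.3]
eef_rot: [0.0, -0.102, 0.995, -0.0]
force: [-0.3, -0.2, 0.1]
finger_gap: 0.997
```

```bash
python3 pic.py 7
```

```text
t 8.9 pos [ 454.3 -120.2   12.3] gap 0.997 F [-0.3 -0.2  0.1] j [-0.41  0.52  2.   -0.    0.62 -2.18]
tool shift [-3.9  0.4  1.3] ydir 1.775 z [ 0. -0. -1.]
```

View pics/m7.png

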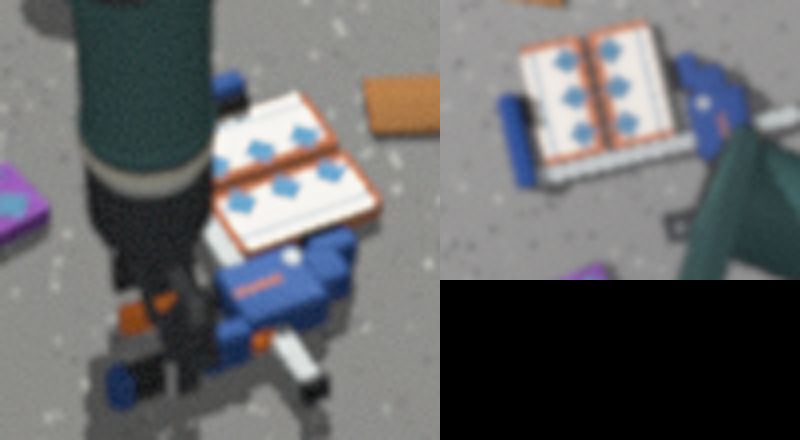

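>>> {"api": "step_arm", "payload": {"plan": [[[0.8,0,0,0,0,0,0],[0.6,0,-4,0,0,0,0],[0.4,0,-4,0,0,0,0],[0.3,0,-4,0,0,0,0],[0.2,0,-2,0,0,0,0],[0.2,0,0,0,0,0,0],[0.2,0,0,0,0,0,0],[0.2,0,0,0,0,0,0],[0.2,0,0,0,0,0,0],[0.2,0,0,0,0,0,0]]], "grip_force": 22}}

```text
t: 9.83
ee_pos: [458.7, -135.5, 13.5]
eef_rot: [0.001, -0.103, 0.995, -0.001]
force: [-2.3, -3.4, 12.7]
finger_gap: 0.363
```

>>> {"api": "step_arm", "payload": {"plan": [[[0.5,0,3,0,0,0,0],[0.7,0,4,0,0,0,0],[0.9,0,4,0,0,0,0],[1,0,3,0,0,0,0],[1,0,0,0,0,0,0],[1,0,0,0,0,0,0],[1,0,0,0,0,0,0],[1,0,0,0,0,0,0],[1,0,0,0,0,0,0],[1,0,0,0,0,0,0]]]}}

```text
t: 10.67
ee_pos: [454.3, -120.2, 12.3]
eef_rot: [0.0, -0.102, 0.995, -0.0]
force: [0.6, 0.2, -0.1]
finger_gap: 1.002
```

```bash
python3 pic.py 8
```

```text
t 10.6667 pos [ 454.3 -120.2   12.3] gap 1.002 F [ 0.6  0.2 -0.1] j [-0.41  0.52  2.   -0.    0.62 -2.18]
tool shift [-3.9  0.4  1.3] ydir 1.775 z [ 0. -0. -1.]
```

View pics/m8.png

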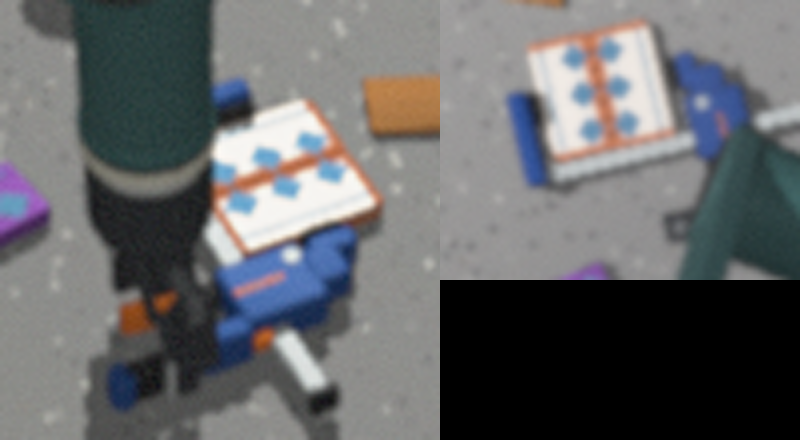

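>>> {"api": "step_arm", "payload": {"plan": [[[0.8,0,0,0,0,0,0],[0.72,0,0,0,0,0,0],[0.68,0,-2,0,0,0,0],[0.64,0,-2,0,0,0,0],[0.6,0,-2,0,0,0,0],[0.56,0,-2,0,0,0,0],[0.52,0,-2,0,0,0,0],[0.48,0,-1,0,0,0,0],[0.46,0,-1,0,0,0,0],[0.44,0,-1,0,0,0,0]]], "grip_force": 22}}

```text
t: 11.6
ee_pos: [456.8, -132.4, 12.8]
eef_rot: [0.0, -0.102, 0.995, 0.0]
force: [0.4, 7.3, 7.9]
finger_gap: 0.445
```

>>> {"api": "step_arm", "payload": {"plan": [[[0.42,0,-1,0,0,0,0],[0.4,0,0,0,0,0,0],[0.38,0,0,0,0,0,0],[0.36,0,0,0,0,0,0],[0.34,0,0,0,0,0,0],[0.32,0,0,0,0,0,0],[0.3,0,0,0,0,0,0],[0.25,0,0,0,0,0,0],[0.2,0,0,0,0,0,0],[0.2,0,0,0,0,0,0]]]}}

```text
t: 12.43
ee_pos: [457.6, -134.7, 13.2]
eef_rot: [0.001, -0.102, 0.995, -0.001]
force: [-2.2, -3.1, 13.3]
finger_gap: 0.382
```

```bash
python3 pic.py 9
```

```text
t 12.4333 pos [ 457.6 -134.7   13.2] gap 0.382 F [-2.2 -3.1 13.3] j [-0.43  0.53  1.99 -0.    0.63 -2.2 ]
tool shift [-3.6 15.3  2.2] ydir 1.776 z [ 0.001 -0.001 -1.   ]
```

View pics/m9.png

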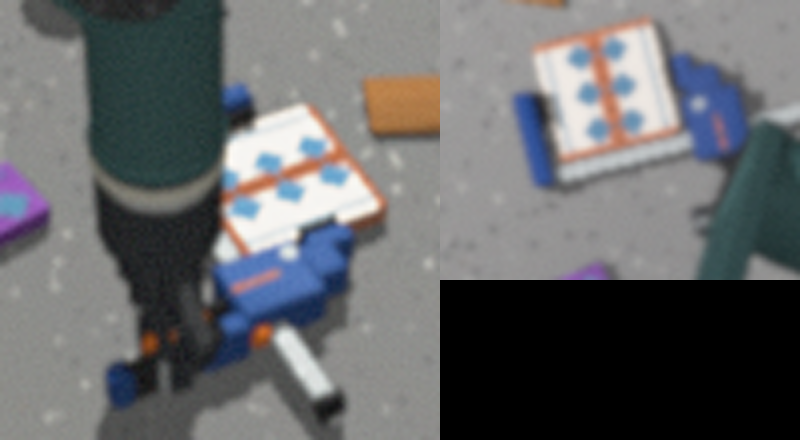

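>>> {"api": "step_arm", "payload": {"plan": [[[0.2,0,0,0,0,0,0],[0.2,0,0,0,0,0,0],[0.2,0,0,0,0,0,0],[0.2,0,0,0,0,0,0],[0.2,0,0,0,0,0,0],[0.2,0,0,0,0,0,0],[0.2,0,0,0,0,0,0],[0.2,0,0,0,0,0,0],[0.2,0,0,0,0,0,0],[0.2,0,0,0,0,0,0]]], "grip_force": 22}}

```text
t: 13.37
ee_pos: [457.6, -134.7, 13.2]
eef_rot: [0.001, -0.102, 0.995, -0.001]
force: [-3.8, -2.9, 13.8]
finger_gap: 0.377
```

```bash
python3 - <<'E'
from h import *
import cv2
g=[ctrl.get_state()['finger_gap']]
I={'top':[],'side':[]}
for i in range(6):
  for c in I: I[c].append(grab_frame(c).astype(float)); g.append(ctrl.get_state()['finger_gap'])
print(np.round(g,4))
a=np.mean(I['top'],0)[190:235,282:342];b=np.mean(I['side'],0)[180:260,290:360]
a=cv2.resize(a,(480,360),interpolation=2);b=cv2.resize(b,(315,360),interpolation=2)
cv2.imwrite('pics/m10.png',np.hstack([a,b])[:,:,::-1])
E
```

```text
[0.3767 0.3799 0.3774 0.3792 0.3741 0.375  0.3779 0.3771 0.376  0.3762
 0.3758 0.3772 0.3733][ WARN:0@12.170] global loadsave.cpp:1063 imwrite_ Unsupported depth image for selected encoder is fallbacked to CV_8U.
```

View pics/m10.png

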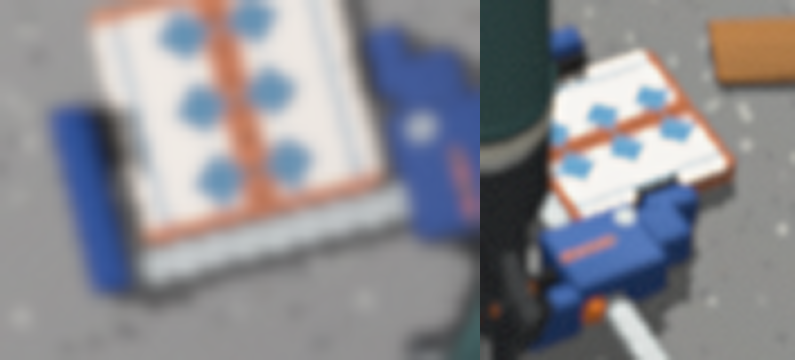

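>>> {"api": "step_arm", "payload": {"plan": [[[0.2,0,0,0,0,0,0],[0.2,0,0,0,0,0,0],[0.2,0,0,0,0,0,0],[0.2,0,0,0,0,0,0],[0.2,0,0,0,0,0,0],[0.2,0,0,0,0,0,0],[0.2,0,0,0,0,0,0],[0.2,0,0,0,0,0,0],[0.2,0,0,0,0,0,0],[0.2,0,0,0,0,0,0]]], "grip_force": 28}}

```text
t: 14.8
ee_pos: [457.6, -134.8, 13.3]
eef_rot: [0.001, -0.103, 0.995, -0.001]
force: [-3.2, -3.8, 14.6]
finger_gap: 0.367
```

```bash
python3 - <<'E'
from h import *
g=[ctrl.get_state()['finger_gap']]
for i in range(8):
  grab_frame('top'); g.append(ctrl.get_state()['finger_gap'])
print(np.round(g,4),np.mean(g))
E
```

```text
[0.3674 0.3675 0.3604 0.3654 0.3632 0.3645 0.367  0.3641 0.3674] 0.36521093367491486
```

>>> {"api": "step_arm", "payload": {"plan": [[[0.42,0,1,0,0,0,0],[0.5,0,3,0,0,0,0],[0.6,0,4,0,0,0,0],[0.7,0,4,0,0,0,0],[0.85,0,2,0,0,0,0],[1,0,0,0,0,0,0],[1,0,0,0,0,0,0],[1,0,0,0,0,0,0],[1,0,0,0,0,0,0],[1,0,0,0,0,0,0]]], "grip_force": 22}}

```text
t: 16.03
ee_pos: [454.4, -120.2, 12.4]
eef_rot: [0.0, -0.102, 0.995, -0.0]
force: [-0.1, 0.8, 0.4]
finger_gap: 0.999
```

```bash
python3 pic.py 11
```

```text
t 16.0333 pos [ 454.4 -120.2   12.4] gap 0.999 F [-0.1  0.8  0.4] j [-0.41  0.52  2.   -0.    0.62 -2.18]
tool shift [-3.7  0.5  1.4] ydir 1.775 z [ 0. -0. -1.]
```

View pics/m11.png

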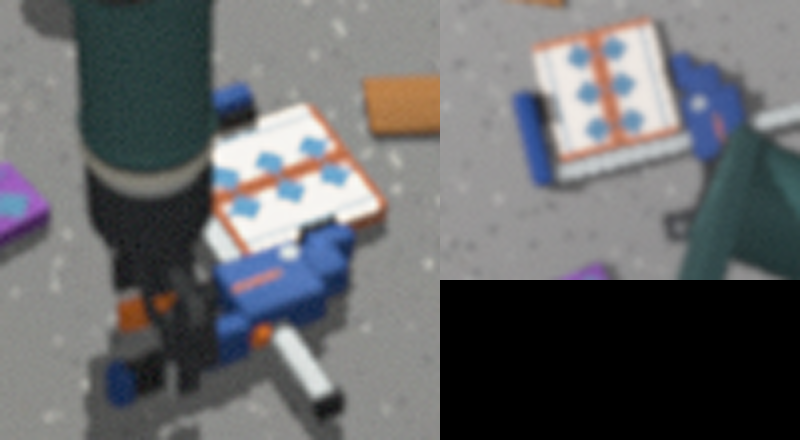

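>>> {"api": "step_arm", "payload": {"plan": [[[0.85,0,0,0,0,0,0],[0.76,0,0,0,0,0,0],[0.72,0,-1,0,0,0,0],[0.69,0,-1,0,0,0,0],[0.66,0,-1,0,0,0,0],[0.63,0,-1,0,0,0,0],[0.6,0,-1,0,0,0,0],[0.57,0,-1,0,0,0,0],[0.54,0,-1,0,0,0,0],[0.51,0,0,0,0,0,0]]], "grip_force": 22}}

```text
t: 16.97
ee_pos: [455.3, -126.3, 13.5]
eef_rot: [-0.0, -0.102, 0.995, 0.0]
force: [-2.3, 6.5, 21.1]
finger_gap: 0.569
```

>>> {"api": "step_arm", "payload": {"plan": [[[0.49,0,0,0,0,0,0],[0.46,0,0,0,0,0,0],[0.43,0,0,0,0,0,0],[0.4,0,0,0,0,0,0],[0.37,0,0,0,0,0,0],[0.34,0,0,0,0,0,0],[0.3,0,0,0,0,0,0],[0.25,0,0,0,0,0,0],[0.2,0,0,0,0,0,0],[0.2,0,0,0,0,0,0]]]}}

```text
t: 17.8
ee_pos: [455.4, -126.3, 13.5]
eef_rot: [-0.0, -0.102, 0.995, 0.0]
force: [-3.3, 5.6, 20.0]
finger_gap: 0.57
```

```bash
python3 pic.py 12
```

```text
t 17.8 pos [ 455.4 -126.3   13.5] gap 0.57 F [-3.3  5.6 20. ] j [-0.42  0.52  1.99  0.    0.62 -2.19]
tool shift [-4.1  6.6  2.5] ydir 1.776 z [-0.  0. -1.]
```

View pics/m12.png

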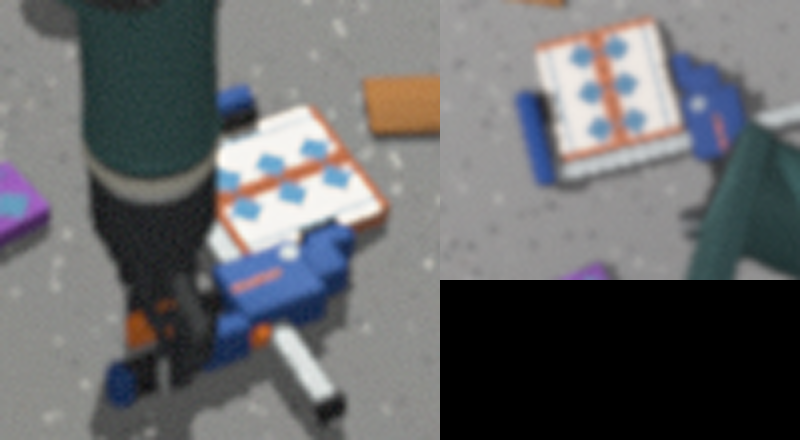

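>>> {"api": "step_arm", "payload": {"plan": [[[0.2,0,0,-1,0,0,0],[0.2,0,0,0,0,0,0],[0.2,0,0,0,0,0,0],[0.2,0,0,0,0,0,0],[0.2,0,0,0,0,0,0],[0.2,0,0,0,0,0,0],[0.2,0,0,0,0,0,0],[0.2,0,0,0,0,0,0],[0.2,0,0,0,0,0,0],[0.2,0,0,0,0,0,0]]], "grip_force": 28}}

```text
t: 18.73
ee_pos: [455.5, -127.0, 14.0]
eef_rot: [0.0, -0.102, 0.995, -0.0]
force: [-2.4, 1.9, 13.1]
finger_gap: 0.541
```

```bash
python3 - <<'E'
from h import *
import cv2
to([458,-119,11])
I={'top':[],'side':[]}
for i in range(5):
  for c in I: I[c].append(grab_frame(c).astype(float))
print(ctrl.get_state()['finger_gap'])
a=np.mean(I['top'],0)[180:235,282:342];b=np.mean(I['side'],0)[180:260,290:360]
a=cv2.resize(a,(480,440),interpolation=2);b=cv2.resize(b,(315,360),interpolation=2)
m=np.zeros((440,800,3));m[:,:480]=a;m[:360,480:795]=b
cv2.imwrite('pics/m13.png',m[:,:,::-1].clip(0,255).astype('uint8'))
cv2.imwrite('pics/top13.png',np.mean(I['top'],0)[:,:,::-1].astype('uint8'))
E
```

```text
t 18.7333 pos [ 455.5 -127.    14. ] gap 0.541 F [-2.4  1.9 13.1] j [-0.42  0.52  1.99 -0.    0.62 -2.19]
tool shift [-4.   7.3  3. ] ydir 1.776 z [ 0. -0. -1.]
0.5424831896069942
```

View pics/m13.png

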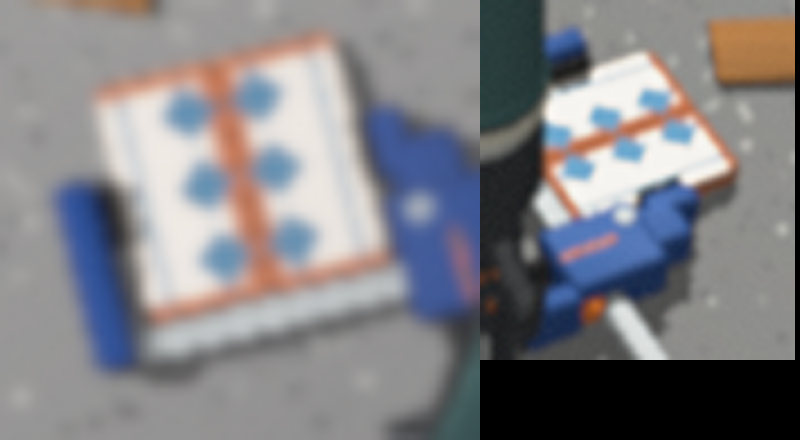

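View pics/top13.png

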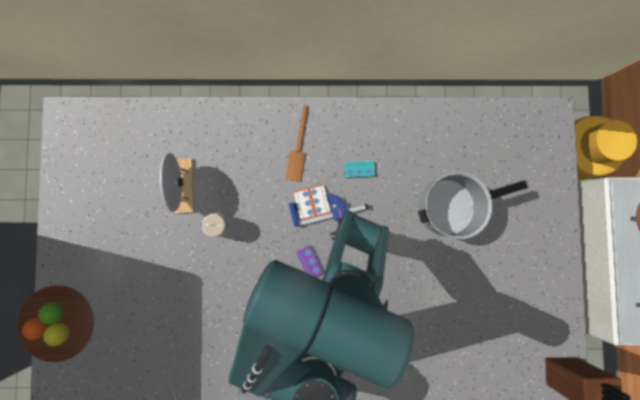

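```bash
python3 -c "
from workcell import ctrl
print(ctrl.finish_job())"
```

```text
the job is handed in; nothing more can be done
None
```

I pumped the clamp until the break was shut and handed the job in still squeezing the trigger with 28 N. The report gave no verdict, so whether it passed is not confirmed.

**Strokes:** I made four full squeezes at 22 N, letting the trigger spring back after each. On the fourth I also raised the grip briefly to 28 N to check for load. A fifth squeeze stopped part-way.

**Signs of a snug hold:**
- On the fifth squeeze the fingers stopped at an opening of about 0.57, where the trigger's stop reads about 0.36. That puts the trigger roughly 0.13 rad in.
- Raising the grip from 22 to 28 N moved the opening to 0.54, as the rubber pad giving under load would. I estimate about 25 to 30 N at the jaws; I had no direct reading of jaw force, and the angle is worked out from the opening.

**Last pictures:** The break is closed, with the halves parallel and lined up between both pads. The jar, cooker, spatula and pot lid look to be where they started.

**Less certain:**
- The fourth squeeze was ambiguous: it read 0.377, against 0.36 at the stop. I made the fifth squeeze to settle that.
- The fingers pressed down on the clamp with up to about 21 N while squeezed. I raised the tool 1 mm, which brought that to 13 N at the end.

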